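Walk the heavy box of key blanks up to the bench rail

TASK

The wide, low steel box full of key blanks is too heavy and too wide to pick up, so walk it across the locksmith's bench to the steel rail by pushing on the corners of its near side: first push the corner on the robot's left until the box has swung about 15 degrees with its left end ahead (judged against the rail), then the right corner until it has swung about 15 degrees the other way, and so on by turns. Finish with its far side resting against the rail, square to it and centred along it, and let go. Keep the box flat on the bench and leave the small upright key safe and the padlock where they are.

Things in the scene. Friction and masses are not known exactly. Their poses are not given: they have to be found in the camera images.
- blankbox: Closed grey steel box, 100 mm deep (x), 170 wide (y), 70 high, flat lid with a round lock; 1.4 to 2.2 kg, loose, stays where left. Origin: centre of its underside; x points to its far side (the rail), y to its left end, z up. Pushed face at x = -50. A push near a corner (68 mm from its middle) swings it about a point some 100 mm to the other side: its middle advances about 1.8 mm per degree.
- rail: Straight steel angle rail bolted flat on the bench beyond the box: 240 mm long, 30 high, flange 6 thick. Fixed. Origin: middle of the foot of its face towards the box; x points away from the box, square to the rail, y along it to the left, z up. Box at the start: 115 to 140 mm gap, about centred and square. Box home: its origin at x = -50, y = 0 here, same heading.
- rail_left (a point): Left end of the rail's face at bench height, 120 mm along +y from the rail's origin. Fixed. Its x axis points level, 45 degrees to the left of the rail's x (the angle from it to the box's x is 45 degrees when the box is square, more with its left end ahead, less with its right end ahead).
- keysafe: Bystander: a small upright grey steel key safe, 80 x 90 mm and 110 mm high, standing to one side of the box. Loose; leave alone. Origin: centre of its underside.
- padlock: Bystander: a brass padlock lying flat, 50 x 44 mm body, 22 mm high, with a steel shackle, to the other side of the box. Loose; leave alone. Origin: centre of the underside of its body.
Not all that is in view belongs to the job. What is shaped like the blankbox but blue or yellow is not meant.

How it is judged:
By the outcome, as a careful person would: the job done as asked, in the order asked, and still so for the second after the job is handed in, with the robot touching nothing.
It also fails if it takes over 48 s, if anything falls off the work surface, if the arm or the gripper's body presses on something with over 40 N, if the wrist force passes 120 N, or if a joint passes its speed limit or range.

ROBOT

A 6-joint arm with a two-finger parallel gripper is mounted at the origin on the work surface. World frame = base frame: x ahead of the robot, y to its left, z up, the work surface at z = 0. Lengths are in m, angles in rad, forces in N, time in s.
With the tool pointing down it reaches from about 0.35 to 0.775 m from the base axis. Payload 5.5 kg.
Tool frame: the origin (TCP) lies at the very end of the fingers, on their centre line; the grasp point (between the pads) lies 19 mm behind it; z points along the fingers, y is the line along which they close (so a half turn about z gives the same grasp; the last joint's range is limited). The gripper opens to 85 mm and grips with 20 to 120 N. Pads are 22 mm wide; open, the fingers measure 114 mm over their backs; the gripper's body (76 mm by 85 mm) begins 54 mm behind the grasp point. The pads swing forward as they close: fully open they stand 13 mm farther back than shut.
Start: joints at [0.981, 0.313, 0.046, 1.304, 0, 1.431], TCP at [0.25, 0.518, 0.231] pointing down, gripper open.
Joint ranges: [-2.76, 2.76], [-0.86, 1.69], [-1.03, 1.26], [-2.2, 2.34], [-1.47, 1.5], [-3.14, 3.14]. Speed limits (rad/s): [2.57, 2.57, 3.14, 3.14, 3.14, 3.14].

INTERFACE

Orientations are given as a unit quaternion [w, x, y, z].
In Python, from workcell import get_state, read_camera, calibration, hand_in gives the robot as it stands.
- The arm moves only by the tool drive_tool, never from a script. Its argument "deltas" is a list that holds one entry, the list of rows, each a list of 7 numbers: the closure in counts, from 0 (fully open) to 255 (shut), then the shift along the tool's x, y, z in m, then the turn, a rotation vector about the tool's x, y, z in degrees. A call has 1 to 12 rows; each row is the pose to reach, as a shift and turn from the pose commanded when the call began, along the tool's axes at that moment; what a row does not reach only later rows make up. A row lasts 1/8 s, in which the tool goes at most 62.5 mm and 10.7 degrees, less where a joint would pass 70% of its speed; a pose out of reach is approached as far as the arm can. A call with a gripper value outside its range is refused whole. The fingers move at their own pace and stop on an object; "newtons" is the grip in N (left out, the last holds). Time passes only in rows, so rows that repeat a pose let the fingers close. It gives the time, the measured TCP pose, the force, the opening and the grip force at its end, in the units of the state.
- get_state(): the state, without advancing time (a new reading comes with each control period).
- read_camera(name): name is "side" or "top"; returns (picture, depth): 384x512x3 uint8, red, green, blue; 384x512 float32, m along the optical axis (not along the pixel's ray), 0 where there is no reading.
- calibration(name): a dict with "mtx" (3x3 intrinsics, pixels), "world_from_camera" (4x4, takes a point from camera to world coordinates). Camera axes: x right, y up, looking along -z (the intrinsics and any distortion apply to the point x, -y, -z); pixel columns grow to the right and rows downward; lengths in m; the calibration is good to about 2 mm. A picture is of the moment at which its call begins. calibration takes no time and is no camera call.
- hand_in(): hands the job in; it is judged then, once.
The state is a dict: "clock": time; "joint_pos": joint angles; "qvel": joint speeds; "tau": joint torques, N m; "tcp_pos": TCP position; "orientation": TCP orientation; "wrist_force": force on the tool from outside, world axes, zero at the start; "ft_torque": the same for the moment, N m; "finger_gap": finger opening in m; "grip_force": force on a finger pad.
Only numpy, scipy, OpenCV 4.12 (cv2) and the standard library are available. Lean on these libraries where they do the work, as an engineer would, in place of code of your own. Each camera call takes 0.05 s, during which the arm holds its last target. There are 200 camera calls.

## Working session

There is one attempt and no reset: what is moved stays moved. The work goes in short steps, Python scripts to look and compute and a tool call to move; the robot and the scene stay as the last step left them, time stands still between calls to the robot, and variables do not carry over. Pictures are saved under pics/ and viewed, at most 10 in all, crops included, and the job is handed in when it is done.

Besides the shell and the picture viewer there is one more tool, called after "Request:" as a command line: name --argument value ..., lists and objects as JSON in quotes. drive_tool: Moves the arm, as the interface text tells. Its arguments: {"type":"object","properties":{"deltas":{"type":"array","items":{"type":"array","items":{"type":"array","items":{"type":"number"}}}},"newtons":{"type":"number"}},"required":["deltas"]}

```bash
mkdir -p pics; cat > h.py <<'E'
import numpy as np, cv2
from workcell import get_state, read_camera, calibration, hand_in
def cloud(name):
    im,d=read_camera(name); c=calibration(name); K=c["mtx"]; T=c["world_from_camera"]
    v,u=np.mgrid[:384,:512]
    p=np.stack([(u-K[0,2])/K[0,0]*d,-(v-K[1,2])/K[1,1]*d,-d,np.ones_like(d)],-1)@np.array(T).T
    return im,d,p[...,:3]
def save(im,n): cv2.imwrite('pics/'+n,cv2.cvtColor(im,cv2.COLOR_RGB2BGR))
E
python3 - <<'E'
from h import *
for n in("top","side"):
    im,d,p=cloud(n); save(im,n+"0.png"); print(n,{k:np.round(v,3).tolist() for k,v in calibration(n).items()},(d==0).mean())
    np.savez(n+"0.npz",im=im,d=d,p=p)
s=get_state();print(s)
E
```

```text
top {'mtx': [[381.06, 0.0, 255.473], [0.0, 381.06, 190.852], [0.0, 0.0, 1.0]], 'world_from_camera': [[-0.028, 0.993, -0.11, 0.407], [-0.999, -0.031, -0.018, 0.04], [-0.022, 0.11, 0.994, 1.084], [0.0, 0.0, 0.0, 1.0]]} 0.0037434895833333335
side {'mtx': [[352.888, 0.0, 259.556], [0.0, 352.888, 190.953], [0.0, 0.0, 1.0]], 'world_from_camera': [[0.996, 0.053, -0.078, 0.453], [-0.093, 0.687, -0.721, -0.606], [0.015, 0.725, 0.689, 0.642], [0.0, 0.0, 0.0, 1.0]]} 0.004018147786458333
{'clock': 0.1, 'joint_pos': array([ 9.81395529e-01,  3.13924476e-01,  4.51265503e-02,  1.30359149e+00,
       -2.68505587e-06,  1.43117954e+00]), 'qvel': array([-0.00076498, -0.00308013,  0.00343459, -0.00116852,  0.00027529,
       -0.00031313]), 'tau': array([ 2.71448982e-03, -4.81724131e+01,  2.99244279e+01,  1.26156601e-02,
       -1.68486786e-04, -1.52045561e-05]), 'tcp_pos': array([0.24976739, 0.51743738, 0.23051239]), 'orientation': array([-2.82706411e-04,  2.23001015e-01,  9.74817887e-01, -7.44690003e-04]), 'wrist_force': array([-0.38885107, -0.16427055, -0.55736371]), 'ft_torque': array([-0.03242518,  0.01027344,  0.00241509]), 'grip_force': 0.0, 'finger_gap': 0.08527231366793984}
```

View pics/top0.png

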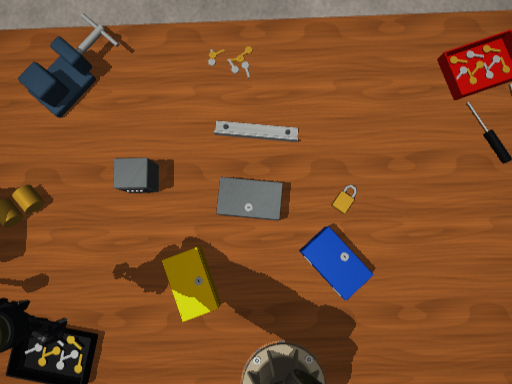

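View pics/side0.png

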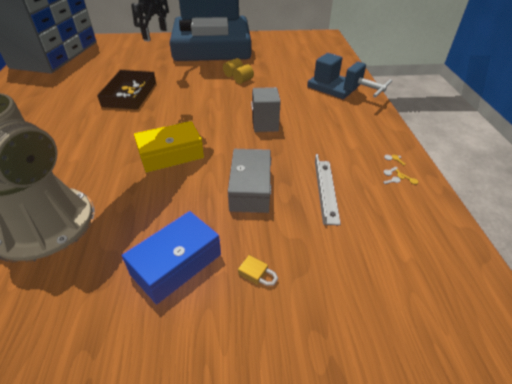

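The top view shows the grey box at about (250,199), the rail at (257,131), the key safe at (136,175) and the padlock at (345,200). The yellow box is at (190,285) and the blue one at (337,263). The side view agrees: box (250,180), rail (327,190).

```bash
cat >> h.py <<'E'
def rect(name,pl,im,seg,z):
    """min-area rectangle, in world xy, of masked pixels cast on plane z"""
    c=calibration(name); K=c["mtx"]; T=np.array(c["world_from_camera"])
    cs,_=cv2.findContours(seg.astype(np.uint8),cv2.RETR_EXTERNAL,cv2.CHAIN_APPROX_NONE)
    q=max(cs,key=cv2.contourArea)[:,0].astype(float)
    r=np.c_[(q[:,0]-K[0,2])/K[0,0],-(q[:,1]-K[1,2])/K[1,1],-np.ones(len(q))]@T[:3,:3].T
    w=T[:3,3]+r*((z-T[2,3])/r[:,2])[:,None]
    (cx,cy),(a,b),th=cv2.minAreaRect((w[:,:2]*1000).astype(np.float32))
    if a<b: th+=90; a,b=b,a          # th: direction of long side
    th=(th-90+90)%180-90             # heading of the short (x) axis
    return np.array([cx,cy]),th,(a,b)
def near(p,x0,x1,y0,y1,z0,z1):
    return (p[...,0]>x0)&(p[...,0]<x1)&(p[...,1]>y0)&(p[...,1]<y1)&(p[...,2]>z0)&(p[...,2]<z1)
E
python3 - <<'E'
from h import *
for n in("top","side"):
    f=np.load(n+"0.npz"); im,d,p=f["im"],f["d"],f["p"]
    hsv=cv2.cvtColor(im,cv2.COLOR_RGB2HSV); grey=hsv[...,1]<70
    pts=dict(box=(250,199),rail=(257,131),safe=(136,170),lock=(342,203)) if n=="top" else dict(box=(250,172),rail=(325,190),safe=(265,95),lock=(254,268))
    for k,(u,v) in pts.items():
        print(n,k,np.round(p[v,u]*1000),hsv[v,u])
    for k in("box","rail"):
        u,v=pts[k]; c=p[v,u]; z=c[2]
        seg=near(p,c[0]-.13,c[0]+.13,c[1]-.14,c[1]+.14,c[2]-.012 if k=="box" else .008,c[2]+.03)
        if k=="rail": seg&=grey
        zz=np.median(p[...,2][seg]); print(n,k,zz,rect(n,p,im,seg,zz))
        q=p[seg]; print(q.min(0),q.max(0), np.percentile(q[:,2],[2,50,98]))
E
```

```text
top box [498.  74.  73.] [ 80   7 114]
top rail [701.  50.   4.] [ 40   5 163]
top safe [579. 366. 113.] [ 90   9 113]
top lock [ 483. -180.   23.] [ 21 201 193]
top box 0.07150826833217572 (array([502.08511353,  75.62458038]), -7.161186218261719, (169.45504760742188, 99.92276763916016))
[ 0.44276501 -0.01318687  0.06091852] [0.56015898 0.16591432 0.07752865] [0.06731705 0.07150827 0.07544319]
top rail 0.01908091233507725 (array([689.38641357,  54.60097504]), -7.24371337890625, (238.78939819335938, 21.1710205078125))
[ 0.66687288 -0.06527123  0.00800416] [0.73327884 0.1722772  0.0343629 ] [0.00810517 0.01908091 0.03371363]
side box [501.  62.  71.] [ 45   4 138]
side rail [699.  53.   3.] [ 24   7 191]
side safe [570. 374. 110.] [ 75   4 134]
side lock [ 490. -187.   21.] [ 22 188 231]
side box 0.06994751033364943 (array([500.66989136,  70.2094574 ]), -7.37060546875, (180.88723754882812, 99.38142395019531))
[ 0.37237234 -0.07493574  0.05883046] [0.5615454  0.16640026 0.07410866] [0.06135645 0.06994751 0.07212103]
side rail 0.0279332685114399 (array([682.4161377 ,  49.85539246]), -7.063865661621094, (254.915283203125, 13.27832317352295))
[ 0.66620131 -0.06270575  0.00815079] [0.72416027 0.17471913 0.03268373] [0.00888736 0.02793327 0.03169974]
```

```bash
python3 - <<'E'
from h import *
a=np.radians(-7.2);ex=np.array([np.cos(a),np.sin(a)]);ey=np.array([-ex[1],ex[0]])
for n in("top","side"):
    f=np.load(n+"0.npz"); p=f["p"]
    s=near(p,.62,.76,-.12,.24,.024,.04); q=p[s][:,:2]*1000; z=p[s][:,2]
    X,Y=q@ex,q@ey; print(n,len(q),np.percentile(X,[2,10,50,90,98]).round(1),np.percentile(Y,[0,1,99,100]).round(1),"slope deg",np.degrees(np.polyfit(Y,X,1)[0]), z.max())
    # coloured rail foot+flange extents
    s=near(p,.62,.8,-.12,.24,-.01,.04)&(cv2.cvtColor(f["im"],cv2.COLOR_RGB2HSV)[...,1]<70); q=p[s][:,:2]*1000
    print(np.percentile(q@ex,[1,50,99]),np.percentile(q@ey,[0.5,50,99.5]))
    b=np.array([501.5,75.6]);print("box",b@ex,b@ey)
E
```

```text
top 223 [668.7 669.2 671.4 674.4 675.3] [ 22.3  25.1 257.7 258.4] slope deg 0.01119833570925988 0.036738847997679125
[668.65127982 689.0539187  709.66765493] [ 22.24018198 139.57855124 258.33159187]
box 488.0703302517493 137.8584880518731
side 177 [668.  668.5 670.7 673.6 674.2] [ 21.4  23.  257.9 260.8] slope deg -0.21107619695812932 0.03268373481803488
[667.99017796 689.22745799 709.67507622] [ 22.17781606 118.71366039 262.17994346]
box 488.0703302517493 137.8584880518731
```

```bash
python3 - <<'E'
from h import *
f=np.load("top0.npz"); p=f["p"]; h=cv2.cvtColor(f["im"],cv2.COLOR_RGB2HSV)
for n,lo,hi in(("yellow",22,34),("blue",105,130)):
    s=(h[...,0]>=lo)&(h[...,0]<=hi)&(h[...,1]>150)&near(p,.2,.6,-.4,.4,.05,.09); q=p[s]*1000
    print(n,np.round(cv2.boxPoints(cv2.minAreaRect(q[:,:2].astype(np.float32)))),q[:,2].max())
E
```

```text
yellow [[185. 258.]
 [218. 162.]
 [377. 217.]
 [344. 313.]] 78.36623169864731
blue [[ 228. -166.]
 [ 293. -241.]
 [ 422. -130.]
 [ 357.  -55.]] 77.69088244887202
```

Request:
drive_tool --deltas '[[[255,-0.032,-0.025,0,0,0,-2],[255,-0.064,-0.05,0,0,0,-4],[255,-0.096,-0.075,0,0,0,-6],[255,-0.128,-0.1,0,0,0,-8],[255,-0.16,-0.125,0,0,0,-10],[255,-0.19,-0.15,0,0,0,-12],[255,-0.225,-0.18,0,0,0,-14],[255,-0.26,-0.21,0,0,0,-16],[255,-0.29,-0.23,0,0,0,-18],[255,-0.316,-0.251,0,0,0,-18.6],[255,-0.316,-0.251,0,0,0,-18.6]]]' --newtons 40

```text
clock: 1.48
tcp_pos: [0.4261, 0.1528, 0.2309]
orientation: [-0.0, 0.064, 0.998, -0.0]
wrist_force: [-0.2, 1.1, 1.0]
finger_gap: -0.0002
grip_force: 0.0
```

Request:
drive_tool --deltas '[[[255,0,0,0.035,0,0,0],[255,0,0,0.07,0,0,0],[255,0,0,0.105,0,0,0],[255,0,0,0.14,0,0,0],[255,0,0,0.175,0,0,0],[255,0,0,0.206,0,0,0],[255,0,0,0.206,0,0,0],[255,-0.01,0,0.206,0,0,0],[255,-0.018,0,0.206,0,0,0],[255,-0.022,0,0.206,0,0,0]]]'

```text
clock: 2.72
tcp_pos: [0.4493, 0.1519, 0.0265]
orientation: [0.001, 0.063, 0.998, 0.0]
wrist_force: [-6.3, 0.7, 3.8]
finger_gap: 0.0
grip_force: 0.0
```

Request:
drive_tool --deltas '[[[255,-0.003,0.001,0,0,0,1],[255,-0.006,0.002,0,0,0,2],[255,-0.009,0.003,0,0,0,3],[255,-0.012,0.004,0,0,0,4],[255,-0.015,0.005,0,0,0,5],[255,-0.018,0.0055,0,0,0,6],[255,-0.021,0.006,0,0,0,7],[255,-0.024,0.007,0,0,0,8],[255,-0.027,0.0075,0,0,0,9],[255,-0.03,0.008,0,0,0,10],[255,-0.033,0.0085,0,0,0,11]]]'

```text
clock: 4.1
tcp_pos: [0.4767, 0.1574, 0.0244]
orientation: [-0.004, 0.158, 0.987, 0.001]
wrist_force: [-8.4, 6.7, 2.5]
finger_gap: -0.0001
grip_force: 0.0
```

```bash
cat >> h.py <<'E'
a=np.radians(-7.2);EX=np.array([np.cos(a),np.sin(a)]);EY=np.array([-EX[1],EX[0]])
O=668.3*EX+140.5*EY
def torail(q): q=np.asarray(q)[...,:2]-O; return np.stack([q@EX,q@EY],-1)
def lid(tag):
    for n in("top","side"):
        im,d,p=cloud(n); save(im,n+tag+".png")
        h=cv2.cvtColor(im,cv2.COLOR_RGB2HSV)
        s=near(p,.4,.76,-.1,.26,.062,.082)&(h[...,1]<45)
        k,l,st,_=cv2.connectedComponentsWithStats(s.astype(np.uint8))
        if k<2: print(n,"none"); continue
        s=l==1+np.argmax(st[1:,4])
        c,th,sz=rect(n,p,im,s,np.median(p[...,2][s]))
        print(n,"railxy",torail(c).round(1),"left-ahead deg",round(-7.2-th,1),np.round(sz,1),"z pcts",np.percentile(p[...,2][s],[5,50,95]).round(4))
    s=get_state(); print("tcp rail",torail(s["tcp_pos"]*1000).round(1),s["tcp_pos"][2].round(4),"t",s["clock"],s["wrist_force"].round(1))
E
python3 -c "
from h import *
lid('1')"
```

```text
top railxy [-168.2   -5. ] left-ahead deg 12.0 [168.4  98.7] z pcts [0.0684 0.0714 0.0744]
side railxy [-167.6  -10.5] left-ahead deg 11.3 [172.3 100.3] z pcts [0.0672 0.07   0.0717]
tcp rail [-214.3   75.2] 0.0244 t 4.2 [-7.7  4.9  0.9]
```

View pics/top1.png

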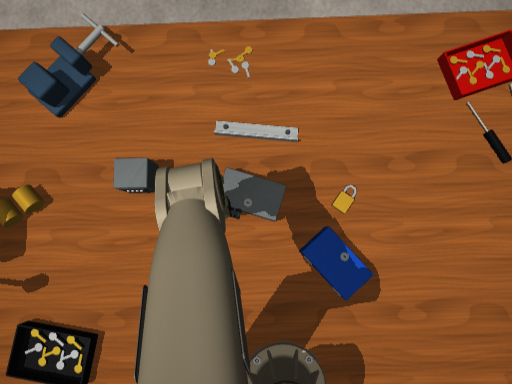

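Request:
drive_tool --deltas '[[[255,-0.003,0.001,0,0,0,1],[255,-0.006,0.0015,0,0,0,2],[255,-0.009,0.002,0,0,0,3],[255,-0.009,0.002,0,0,0,3]]]'

```text
clock: 4.7
tcp_pos: [0.487, 0.1562, 0.0245]
orientation: [-0.003, 0.183, 0.983, 0.001]
wrist_force: [-6.4, 5.2, 0.8]
finger_gap: -0.0002
grip_force: 0.0
```

```bash
python3 -c "
from h import *
lid('2')"
```

```text
top railxy [-162.9   -6.8] left-ahead deg 15.9 [168.5  98.9] z pcts [0.0684 0.0714 0.0745]
side railxy [-163.1  -12.1] left-ahead deg 15.0 [172.1 100.8] z pcts [0.0673 0.0699 0.0718]
tcp rail [-204.7   75.5] 0.0245 t 4.8 [-6.9  5.5  0.6]
```

Request:
drive_tool --deltas '[[[255,0.012,0,0,0,0,0],[255,0.025,0,0,0,0,0],[255,0.027,-0.03,0,0,0,1],[255,0.027,-0.06,0,0,0,1.5],[255,0.027,-0.09,0,0,0,1.5],[255,0.027,-0.12,0,0,0,1.5],[255,0.027,-0.137,0,0,0,1.5],[255,0.027,-0.137,0,0,0,1.5]]]'

```text
clock: 5.8
tcp_pos: [0.4151, 0.0365, 0.0256]
orientation: [0.0, 0.198, 0.98, 0.0]
wrist_force: [1.4, -0.9, -1.2]
finger_gap: -0.0004
grip_force: 0.0
```

```bash
python3 -c "
from h import *
lid('3')"
```

```text
top railxy [-162.8   -6.7] left-ahead deg 15.4 [168.3  99.1] z pcts [0.0684 0.0713 0.0744]
side railxy [-162.1  -12.3] left-ahead deg 15.4 [171.7  98.8] z pcts [0.0671 0.07   0.0717]
tcp rail [-260.4  -51.4] 0.0256 t 5.9 [ 0.8 -0.4  0.3]
```

View pics/side3.png

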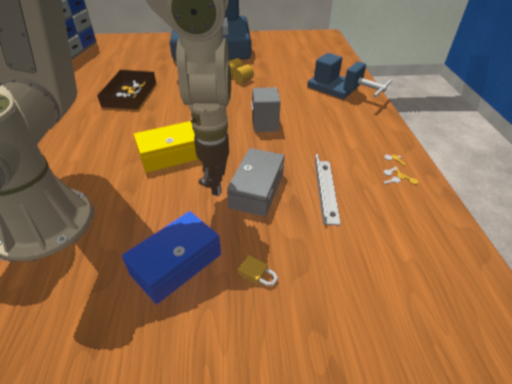

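Request:
drive_tool --deltas '[[[255,-0.012,0,0,0,0,0],[255,-0.02,0,0,0,0,0],[255,-0.024,-0.001,0,0,0,-1.5],[255,-0.028,-0.003,0,0,0,-3],[255,-0.032,-0.004,0,0,0,-4.5],[255,-0.036,-0.0055,0,0,0,-6],[255,-0.04,-0.007,0,0,0,-7.5],[255,-0.044,-0.008,0,0,0,-9],[255,-0.048,-0.009,0,0,0,-10.5],[255,-0.052,-0.01,0,0,0,-12],[255,-0.056,-0.0105,0,0,0,-13.5],[255,-0.06,-0.011,0,0,0,-15]]]'

```text
clock: 7.4
tcp_pos: [0.4609, 0.0044, 0.0236]
orientation: [-0.006, 0.066, 0.998, -0.0]
wrist_force: [-14.2, -0.4, 6.2]
finger_gap: -0.0001
grip_force: 0.0
```

```bash
python3 -c "
from h import *
lid('4')"
```

```text
top railxy [-149.6   28.5] left-ahead deg -89.8 [98.8 93.6] z pcts [0.0684 0.0716 0.0745]
side railxy [-148.1  -14.5] left-ahead deg 0.4 [172.2  96.8] z pcts [0.0676 0.07   0.0718]
tcp rail [-210.3  -78.8] 0.0237 t 7.5 [-10.2  -3.3   2.4]
```

Request:
drive_tool --deltas '[[[255,-0.0035,-0.0015,0,0,0,-1.5],[255,-0.007,-0.003,0,0,0,-3],[255,-0.0105,-0.0045,0,0,0,-4.5],[255,-0.014,-0.0055,0,0,0,-6],[255,-0.0175,-0.0065,0,0,0,-7.5],[255,-0.021,-0.008,0,0,0,-9],[255,-0.0245,-0.009,0,0,0,-10.5],[255,-0.028,-0.01,0,0,0,-12],[255,-0.028,-0.01,0,0,0,-12]]]'

```text
clock: 8.62
tcp_pos: [0.4902, -0.01, 0.0236]
orientation: [-0.003, -0.038, 0.999, -0.0]
wrist_force: [-6.1, -2.1, -1.9]
finger_gap: 0.0003
grip_force: 0.0
```

```bash
python3 -c "
from h import *
lid('5')"
```

```text
top railxy [-140.5   17. ] left-ahead deg -11.8 [116.7  98.3] z pcts [0.0684 0.0715 0.0746]
side railxy [-131.4  -13.4] left-ahead deg -12.0 [171.8  91.8] z pcts [0.0672 0.07   0.0717]
tcp rail [-180.7  -88.9] 0.0236 t 8.725 [-4.8 -1.7 -1.9]
```

Request:
drive_tool --deltas '[[[255,-0.0035,-0.001,0,0,0,-1.5],[255,-0.0075,-0.002,0,0,0,-3],[255,-0.0075,-0.002,0,0,0,-3]]]'

```text
clock: 9.1
tcp_pos: [0.4979, -0.0117, 0.0237]
orientation: [-0.003, -0.064, 0.998, -0.0]
wrist_force: [-6.4, -3.3, -1.1]
finger_gap: -0.0002
grip_force: 0.0
```

```bash
python3 -c "
from h import *
lid('6')"
```

```text
top railxy [-138.1   16. ] left-ahead deg -15.0 [120.4  98.4] z pcts [0.0682 0.0716 0.0748]
side railxy [-123.7  -11.7] left-ahead deg -13.0 [174.7  87.7] z pcts [0.0668 0.0699 0.0715]
tcp rail [-172.9  -89.8] 0.0237 t 9.2 [-5.4 -3.8 -1.3]
```

Request:
drive_tool --deltas '[[[255,0.012,0,0,0,0,0],[255,0.025,0,0,0,0,0],[255,0.027,0.03,0,0,0,0],[255,0.027,0.06,0,0,0,0],[255,0.027,0.09,0,0,0,0],[255,0.027,0.12,0,0,0,0],[255,0.027,0.137,0,0,0,0],[255,0.027,0.137,0,0,0,0]]]'

```text
clock: 10.2
tcp_pos: [0.4563, 0.1218, 0.0255]
orientation: [0.0, -0.065, 0.998, -0.0]
wrist_force: [0.7, -0.5, 0.7]
finger_gap: 0.0
grip_force: 0.0
```

```bash
python3 -c "
from h import *
lid('7')"
```

```text
top railxy [-131.8   -7.1] left-ahead deg -15.3 [167.8  98.5] z pcts [0.0684 0.0714 0.0745]
side railxy [-131.6  -12.7] left-ahead deg -15.3 [171.2  98.5] z pcts [0.067  0.0699 0.0716]
tcp rail [-230.3   36.6] 0.0254 t 10.3 [-0.  -0.1 -0.8]
```

Request:
drive_tool --deltas '[[[255,-0.012,0,0,0,0,0],[255,-0.02,0,0,0,0,0],[255,-0.025,0.001,0,0,0,1.5],[255,-0.029,0.003,0,0,0,3],[255,-0.032,0.004,0,0,0,4.5],[255,-0.036,0.0055,0,0,0,6],[255,-0.04,0.007,0,0,0,7.5],[255,-0.043,0.008,0,0,0,9],[255,-0.047,0.009,0,0,0,10.5],[255,-0.05,0.01,0,0,0,12],[255,-0.0535,0.011,0,0,0,13.5],[255,-0.057,0.0115,0,0,0,15]]]'

```text
clock: 11.8
tcp_pos: [0.5072, 0.1406, 0.0239]
orientation: [-0.004, 0.067, 0.998, 0.001]
wrist_force: [-9.2, 4.0, 2.5]
finger_gap: -0.0003
grip_force: 0.0
```

Request:
drive_tool --deltas '[[[255,-0.0035,0.0015,0,0,0,1.5],[255,-0.007,0.003,0,0,0,3],[255,-0.0105,0.0045,0,0,0,4.5],[255,-0.014,0.0055,0,0,0,6],[255,-0.0175,0.0065,0,0,0,7.5],[255,-0.021,0.008,0,0,0,9],[255,-0.0245,0.009,0,0,0,10.5],[255,-0.028,0.01,0,0,0,12],[255,-0.028,0.01,0,0,0,12]]]'

```text
clock: 12.92
tcp_pos: [0.5381, 0.1469, 0.0239]
orientation: [-0.003, 0.171, 0.985, 0.0]
wrist_force: [-4.5, 4.0, -0.6]
finger_gap: -0.0
grip_force: 0.0
```

```bash
python3 -c "
from h import *
lid('8')"
```

```text
top railxy [-106.9   -7.7] left-ahead deg 11.8 [167.8  99.3] z pcts [0.0683 0.0714 0.0743]
side railxy [-107.1  -13.3] left-ahead deg 11.6 [172.5  99.4] z pcts [0.0675 0.07   0.0717]
tcp rail [-152.8   72.7] 0.024 t 13.025 [-4.7  5.7 -0.9]
```

Request:
drive_tool --deltas '[[[255,-0.004,0.001,0,0,0,1.5],[255,-0.0085,0.002,0,0,0,3],[255,-0.0085,0.002,0,0,0,3]]]'

```text
clock: 13.4
tcp_pos: [0.547, 0.1461, 0.024]
orientation: [-0.003, 0.197, 0.98, 0.001]
wrist_force: [-4.8, 4.1, -0.9]
finger_gap: -0.0
grip_force: 0.0
```

```bash
python3 -c "
from h import *
lid('9')"
```

```text
top railxy [-103.    -9.3] left-ahead deg 15.7 [168.  99.] z pcts [0.0682 0.0714 0.0745]
side railxy [-103.2  -14.6] left-ahead deg 15.5 [172.1 100.5] z pcts [0.0672 0.0699 0.0717]
tcp rail [-143.9   73. ] 0.024 t 13.5 [-4.9  4.8 -0.7]
```

Request:
drive_tool --deltas '[[[255,0.012,0,0,0,0,0],[255,0.025,0,0,0,0,0],[255,0.027,-0.03,0,0,0,0],[255,0.027,-0.06,0,0,0,0],[255,0.027,-0.09,0,0,0,0],[255,0.027,-0.12,0,0,0,0],[255,0.027,-0.137,0,0,0,0],[255,0.027,-0.137,0,0,0,0]]]'

```text
clock: 14.5
tcp_pos: [0.4713, 0.0285, 0.0255]
orientation: [0.0, 0.197, 0.98, 0.0]
wrist_force: [0.3, 0.2, -0.0]
finger_gap: -0.0
grip_force: 0.0
```

```bash
python3 -c "
from h import *
lid('10')"
```

```text
top railxy [-102.7   -9. ] left-ahead deg 15.3 [167.4  99.1] z pcts [0.0683 0.0714 0.0743]
side railxy [-102.2  -15. ] left-ahead deg 15.5 [172.2  98.2] z pcts [0.0672 0.07   0.0717]
tcp rail [-203.6  -52.2] 0.0255 t 14.6 [0.4 0.3 0.8]
```

Request:
drive_tool --deltas '[[[255,-0.012,0,0,0,0,0],[255,-0.02,0,0,0,0,0],[255,-0.024,-0.001,0,0,0,-1.5],[255,-0.028,-0.003,0,0,0,-3],[255,-0.032,-0.004,0,0,0,-4.5],[255,-0.036,-0.0055,0,0,0,-6],[255,-0.04,-0.007,0,0,0,-7.5],[255,-0.044,-0.008,0,0,0,-9],[255,-0.048,-0.009,0,0,0,-10.5],[255,-0.052,-0.01,0,0,0,-12],[255,-0.056,-0.0105,0,0,0,-13.5],[255,-0.06,-0.011,0,0,0,-15]]]'

```text
clock: 16.1
tcp_pos: [0.5173, -0.0042, 0.0238]
orientation: [-0.005, 0.066, 0.998, -0.0]
wrist_force: [-11.3, -1.8, 5.4]
finger_gap: 0.0
grip_force: 0.0
```

Request:
drive_tool --deltas '[[[255,-0.0035,-0.0015,0,0,0,-1.5],[255,-0.007,-0.003,0,0,0,-3],[255,-0.0105,-0.0045,0,0,0,-4.5],[255,-0.014,-0.0055,0,0,0,-6],[255,-0.0175,-0.0065,0,0,0,-7.5],[255,-0.021,-0.008,0,0,0,-9],[255,-0.0245,-0.009,0,0,0,-10.5],[255,-0.028,-0.01,0,0,0,-12],[255,-0.028,-0.01,0,0,0,-12]]]'

```text
clock: 17.23
tcp_pos: [0.5455, -0.0184, 0.0238]
orientation: [-0.004, -0.038, 0.999, -0.0]
wrist_force: [-6.8, -3.0, 0.3]
finger_gap: -0.0
grip_force: 0.0
```

```bash
python3 -c "
from h import *
lid('11')"
```

```text
top railxy [-84.9  17.1] left-ahead deg -11.5 [116.5  98.4] z pcts [0.068  0.0714 0.0744]
side railxy [-73.4 -13.1] left-ahead deg -12.4 [171.6  88.1] z pcts [0.0673 0.0699 0.0716]
tcp rail [-124.8  -90.4] 0.0238 t 17.325 [-6.9 -3.2  0.5]
```

Request:
drive_tool --deltas '[[[255,-0.004,-0.001,0,0,0,-1.5],[255,-0.008,-0.002,0,0,0,-3],[255,-0.008,-0.002,0,0,0,-3]]]'

```text
clock: 17.7
tcp_pos: [0.5538, -0.0202, 0.0238]
orientation: [-0.004, -0.064, 0.998, -0.001]
wrist_force: [-6.1, -3.3, -0.9]
finger_gap: -0.0002
grip_force: 0.0
```

```bash
python3 -c "
from h import *
lid('12')"
```

```text
top railxy [-82.   16.2] left-ahead deg -14.9 [120.7  98.7] z pcts [0.0683 0.0713 0.0745]
side railxy [-68.7 -10.9] left-ahead deg -15.8 [171.   87.3] z pcts [0.0669 0.0699 0.0715]
tcp rail [-116.4  -91.1] 0.0238 t 17.8 [-6.5 -4.2 -0.9]
```

Request:
drive_tool --deltas '[[[255,0.012,0,0,0,0,0],[255,0.025,0,0,0,0,0],[255,0.027,0.03,0,0,0,0],[255,0.027,0.06,0,0,0,0],[255,0.027,0.09,0,0,0,0],[255,0.027,0.12,0,0,0,0],[255,0.027,0.137,0,0,0,0],[255,0.027,0.137,0,0,0,0]]]'

```text
clock: 18.8
tcp_pos: [0.5128, 0.1138, 0.0255]
orientation: [0.0, -0.065, 0.998, -0.0]
wrist_force: [0.2, -0.9, 0.4]
finger_gap: 0.0
grip_force: 0.0
```

```bash
python3 -c "
from h import *
lid('13')"
```

```text
top railxy [-67.1 -36.4] left-ahead deg -14.5 [106.9 101.1] z pcts [0.0683 0.0714 0.0745]
side railxy [-75.  -12.5] left-ahead deg -15.1 [172.1 101.4] z pcts [0.0666 0.0699 0.0717]
tcp rail [-173.3   35.6] 0.0254 t 18.9 [ 0.1 -0.6  0.1]
```

Request:
drive_tool --deltas '[[[255,-0.012,0,0,0,0,0],[255,-0.021,0,0,0,0,0],[255,-0.025,0.0025,0,0,0,1.7],[255,-0.029,0.005,0,0,0,3.4],[255,-0.033,0.0075,0,0,0,5.1],[255,-0.037,0.0095,0,0,0,6.8],[255,-0.041,0.0115,0,0,0,8.5],[255,-0.045,0.0135,0,0,0,10.2],[255,-0.049,0.0155,0,0,0,11.9],[255,-0.053,0.017,0,0,0,13.6],[255,-0.057,0.019,0,0,0,15.3],[255,-0.061,0.02,0,0,0,17]]]'

```text
clock: 20.4
tcp_pos: [0.5674, 0.1407, 0.0239]
orientation: [-0.004, 0.085, 0.996, -0.0]
wrist_force: [-9.5, 0.6, 4.0]
finger_gap: 0.0001
grip_force: 0.0
```

```bash
python3 -c "
from h import *
lid('14')"
```

```text
top railxy [-64.6 -10.9] left-ahead deg 2.4 [148.7 100.9] z pcts [0.0681 0.0714 0.0744]
side railxy [-63.7  -7.3] left-ahead deg 2.6 [172.7  98.1] z pcts [0.0675 0.07   0.0717]
tcp rail [-122.3   70.5] 0.0239 t 20.5 [-6.1  1.3  0.9]
```

View pics/side14.png

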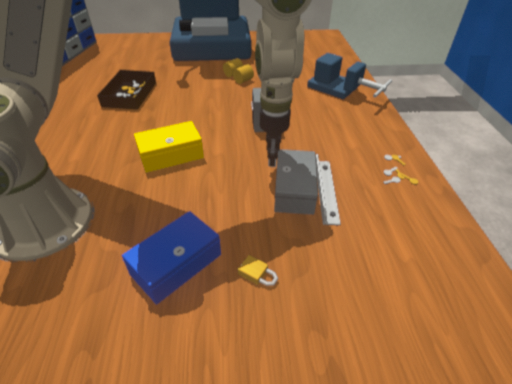

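Request:
drive_tool --deltas '[[[255,-0.004,0.0015,0,0,0,1.5],[255,-0.007,0.003,0,0,0,3],[255,-0.01,0.004,0,0,0,4],[255,-0.01,0.004,0,0,0,4]]]'

```text
clock: 21.0
tcp_pos: [0.578, 0.144, 0.0239]
orientation: [-0.004, 0.119, 0.993, 0.0]
wrist_force: [-8.6, 4.1, 1.4]
finger_gap: 0.0
grip_force: 0.0
```

Request:
drive_tool --deltas '[[[255,0.012,0,0,0,0,0],[255,0.025,0,0,0,0,0],[255,0.027,-0.03,0,0,0,0],[255,0.027,-0.06,0,0,0,0],[255,0.027,-0.09,0,0,0,0],[255,0.027,-0.12,0,0,0,0],[255,0.027,-0.137,0,0,0,0],[255,0.027,-0.137,0,0,0,0]]]'

```text
clock: 22.0
tcp_pos: [0.5229, 0.0156, 0.0256]
orientation: [0.0, 0.12, 0.993, 0.0]
wrist_force: [0.0, 0.1, -0.1]
finger_gap: -0.0002
grip_force: 0.0
```

```bash
python3 -c "
from h import *
lid('15')"
```

```text
top railxy [-54.2  47.9] left-ahead deg -83.8 [100.9  69.3] z pcts [0.0679 0.0711 0.0743]
side railxy [-60.1  -7.2] left-ahead deg 6.9 [172.8  98. ] z pcts [0.0675 0.07   0.0717]
tcp rail [-151.3  -58.3] 0.0255 t 22.1 [-0.   0.5  0.3]
```

Request:
drive_tool --deltas '[[[255,-0.012,0,0,0,0,0],[255,-0.022,0,0,0,0,0],[255,-0.0255,-0.0015,0,0,0,-1.5],[255,-0.029,-0.003,0,0,0,-3],[255,-0.0325,-0.0045,0,0,0,-4.5],[255,-0.036,-0.0055,0,0,0,-6],[255,-0.0395,-0.0065,0,0,0,-7.5],[255,-0.0415,-0.007,0,0,0,-8],[255,-0.0415,-0.007,0,0,0,-8]]]'

```text
clock: 23.22
tcp_pos: [0.5575, -0.0002, 0.024]
orientation: [-0.004, 0.049, 0.999, -0.0]
wrist_force: [-10.0, -1.0, 4.3]
finger_gap: -0.0001
grip_force: 0.0
```

```bash
python3 -c "
from h import *
lid('16')"
```

```text
top railxy [-54.1  39.9] left-ahead deg -91.4 [101.7  84.7] z pcts [0.0683 0.0714 0.0744]
side railxy [-51.2  -7.8] left-ahead deg -0.0 [173.9  94.4] z pcts [0.0669 0.0699 0.0717]
tcp rail [-115.2  -70.8] 0.024 t 23.325 [-10.2  -2.1   3.4]
```

Request:
drive_tool --deltas '[[[255,-0.002,-0.001,0,0,0,-1],[255,-0.004,-0.001,0,0,0,-1.5],[255,-0.004,-0.001,0,0,0,-1.5],[255,0.01,0,0,0,0,-1],[255,0.023,0,0,0,0,0],[255,0.023,0.03,0,0,0,0],[255,0.023,0.06,0,0,0,0],[255,0.023,0.09,0,0,0,0],[255,0.023,0.12,0,0,0,0],[255,0.023,0.137,0,0,0,0],[255,0.023,0.137,0,0,0,0]]]'

```text
clock: 24.7
tcp_pos: [0.5523, 0.1391, 0.0254]
orientation: [0.0, 0.049, 0.999, -0.0]
wrist_force: [-0.5, -0.7, 0.3]
finger_gap: -0.0001
grip_force: 0.0
```

```bash
python3 -c "
from h import *
lid('17')"
```

```text
top railxy [-52.4 -11.1] left-ahead deg -1.8 [148.3 100.9] z pcts [0.068  0.0714 0.0745]
side railxy [-52.9  -8.7] left-ahead deg -1.8 [173.9 100. ] z pcts [0.0673 0.07   0.0716]
tcp rail [-137.8   65.4] 0.0253 t 24.8 [-0.2 -0.3  0.2]
```

View pics/top17.png

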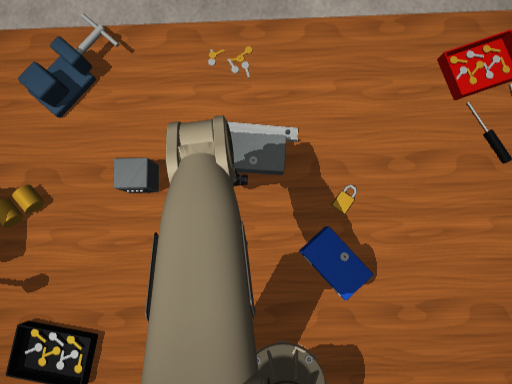

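Request:
drive_tool --deltas '[[[255,-0.01,0,0,0,0,0],[255,-0.02,0,0,0,0,0.5],[255,-0.023,0.0005,0,0,0,1],[255,-0.026,0.001,0,0,0,1.6],[255,-0.0275,0.0015,0,0,0,1.6],[255,-0.0275,0.0015,0,0,0,1.6]]]'

```text
clock: 25.55
tcp_pos: [0.5762, 0.1371, 0.0242]
orientation: [-0.004, 0.063, 0.998, -0.0]
wrist_force: [-9.0, 1.4, 2.6]
finger_gap: -0.0002
grip_force: 0.0
```

```bash
python3 -c "
from h import *
lid('18')"
```

```text
top railxy [-51.4 -14.7] left-ahead deg -0.4 [142.3 100.6] z pcts [0.0682 0.0712 0.0745]
side railxy [-52.1  -7.4] left-ahead deg -0.8 [172.4  99.7] z pcts [0.0674 0.0699 0.0717]
tcp rail [-113.8   67.7] 0.0242 t 25.65 [-9.   0.8  3. ]
```

Request:
drive_tool --deltas '[[[255,-0.001,0,0,0,0,0.2],[255,-0.002,0,0,0,0,0.4],[255,-0.003,0,0,0,0,0.4],[255,-0.003,0,0,0,0,0.4]]]'

```text
clock: 26.15
tcp_pos: [0.5781, 0.1376, 0.0242]
orientation: [-0.004, 0.067, 0.998, 0.001]
wrist_force: [-10.3, 3.6, 5.4]
finger_gap: -0.0001
grip_force: 0.0
```

Request:
drive_tool --deltas '[[[255,0.012,0,0,0,0,0],[255,0.02,-0.01,0,0,0,0],[255,0.02,-0.04,0,0,0,0],[255,0.02,-0.07,0,0,0,0],[255,0.02,-0.1,0,0,0,0],[255,0.02,-0.13,0,0,0,0],[255,0.02,-0.136,0,0,0,0],[255,0.02,-0.136,0,0,0,0]]]'

```text
clock: 27.15
tcp_pos: [0.5449, 0.0041, 0.0255]
orientation: [0.0, 0.068, 0.998, 0.0]
wrist_force: [0.5, 0.0, -0.2]
finger_gap: -0.0
grip_force: 0.0
```

```bash
python3 -c "
from h import *
lid('19')"
```

```text
top railxy [-50.5  42. ] left-ahead deg -90.3 [101.3  81.8] z pcts [0.0681 0.0712 0.0744]
side railxy [-50.7  -7.2] left-ahead deg 0.3 [172.4  99. ] z pcts [0.0675 0.0699 0.0717]
tcp rail [-128.3  -67.2] 0.0254 t 27.25 [ 0.4 -0.3 -0.9]
```

Request:
drive_tool --deltas '[[[255,-0.01,0,0,0,0,0],[255,-0.0155,0,0,0,0,0],[255,-0.017,0,0,0,0,-0.2],[255,-0.018,0,0,0,0,-0.4],[255,-0.019,0,0,0,0,-0.4],[255,-0.019,0,0,0,0,-0.4]]]'

```text
clock: 28.0
tcp_pos: [0.5605, 0.0028, 0.0244]
orientation: [-0.003, 0.063, 0.998, 0.0]
wrist_force: [-7.3, 1.0, 3.5]
finger_gap: 0.0001
grip_force: 0.0
```

```bash
python3 -c "
from h import *
lid('20')"
```

```text
top railxy [-50.3  42.3] left-ahead deg -90.5 [101.  81.] z pcts [0.0682 0.0711 0.0742]
side railxy [-49.5  -7. ] left-ahead deg 0.3 [172.2  96.6] z pcts [0.067  0.07   0.0717]
tcp rail [-112.5  -67.5] 0.0244 t 28.1 [-7.3  1.8  3.5]
```

Request:
drive_tool --deltas '[[[255,-0.001,0,0,0,0,0],[255,-0.002,0,0,0,0,0],[255,-0.003,0,0,0,0,0],[255,-0.003,0,0,0,0,0]]]'

```text
clock: 28.6
tcp_pos: [0.5612, 0.0025, 0.0239]
orientation: [-0.005, 0.063, 0.998, 0.0]
wrist_force: [-12.6, 1.4, 4.5]
finger_gap: -0.0003
grip_force: 0.0
```

Request:
drive_tool --deltas '[[[255,-0.0015,0,0,0,0,0],[255,-0.003,0,0,0,0,0],[255,-0.003,0,0,0,0,0]]]'

```text
clock: 28.98
tcp_pos: [0.5611, 0.0027, 0.0235]
orientation: [-0.008, 0.063, 0.998, 0.0]
wrist_force: [-19.9, 1.4, 9.7]
finger_gap: 0.0003
grip_force: 0.0
```

Request:
drive_tool --deltas '[[[255,0.014,0,0,0,0,0],[255,0.022,0.01,0,0,0,0],[255,0.022,0.04,0,0,0,0],[255,0.022,0.07,0,0,0,0],[255,0.022,0.1,0,0,0,0],[255,0.022,0.13,0,0,0,0],[255,0.022,0.136,0,0,0,0],[255,0.012,0.136,0,0,0,0],[255,0.006,0.136,0,0,0,0],[255,0.003,0.136,0,0,0,0],[255,0,0.136,0,0,0,0],[255,0,0.136,0,0,0,0]]]'

```text
clock: 30.48
tcp_pos: [0.5776, 0.1358, 0.0228]
orientation: [-0.009, 0.064, 0.998, -0.0]
wrist_force: [-19.7, 2.4, 6.3]
finger_gap: -0.0001
grip_force: 0.0
```

```bash
python3 -c "
from h import *
lid('21')"
```

```text
top railxy [-50.1 -16.1] left-ahead deg -0.1 [140.1 100.8] z pcts [0.068  0.0714 0.0744]
side railxy [-50.5  -7.5] left-ahead deg -0.1 [172.8  99.7] z pcts [0.0675 0.07   0.0718]
tcp rail [-112.2   66.6] 0.0228 t 30.575 [-19.7   3.    6.1]
```

Request:
drive_tool --deltas '[[[255,0.015,0,0,0,0,0],[255,0.04,0,0,0,0,0],[255,0.05,0,-0.04,0,0,0],[255,0.06,0,-0.09,0,0,0],[255,0.07,0.02,-0.14,0,0,0],[255,0.09,0.05,-0.18,0,0,0],[255,0.11,0.09,-0.2,0,0,0],[255,0.13,0.14,-0.2,0,0,0],[255,0.15,0.19,-0.2,0,0,0],[255,0.17,0.24,-0.2,0,0,0],[255,0.19,0.28,-0.2,0,0,0],[255,0.2,0.3,-0.2,0,0,0]]]'

```text
clock: 32.08
tcp_pos: [0.4265, 0.4603, 0.2251]
orientation: [0.0, 0.063, 0.998, 0.0]
wrist_force: [0.6, -0.5, -0.4]
finger_gap: 0.0
grip_force: 0.0
```

```bash
python3 -c "
from h import *
lid('22')"
```

```text
top railxy [-50.3  -1.4] left-ahead deg -0.0 [169.4 101.1] z pcts [0.0681 0.0713 0.0744]
side railxy [-50.5  -7.2] left-ahead deg -0.1 [172.3  99.7] z pcts [0.0674 0.07   0.0718]
tcp rail [-303.   369.5] 0.225 t 32.175 [ 0.6 -0.4 -0.1]
```

View pics/top22.png

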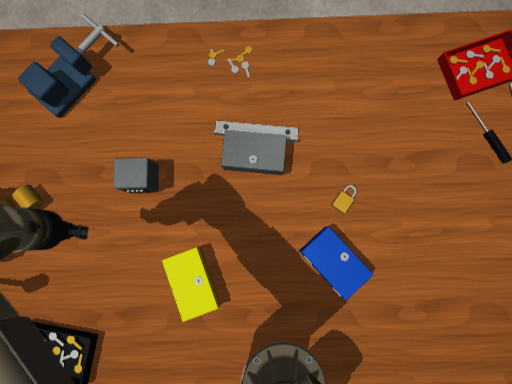

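The box at (254,148) rests square against the rail and is centred to within about 2 mm. The key safe (136,175) and padlock (345,200) have not moved, and the arm is clear.

```bash
python3 -c "
from workcell import hand_in
print(hand_in())"
```

```text
the job is handed in; nothing more can be done
None
```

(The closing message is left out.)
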